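Slide the reference standard into the corner pocket of a bench analyser

ROBOT

A 6-joint arm with a two-finger parallel gripper is mounted at the origin on the work surface. World frame = base frame: x ahead of the robot, y to its left, z up, the work surface at z = 0. Lengths are in m, angles in rad, forces in N, time in s.
With the tool pointing down it reaches from about 0.225 to 0.875 m from the base axis. Payload 3.4 kg.
Tool frame: the origin (TCP) lies between the finger pads; the fingertips stand 8 mm ahead of it and the grasp point (between the pads) lies 11 mm behind it; z points along the fingers, y is the line along which they close (so a half turn about z gives the same grasp; the last joint's range is limited). The gripper opens to 85 mm and grips with 20 to 120 N. Pads are 22 mm wide; open, the fingers measure 114 mm over their backs; the gripper's body (76 mm by 85 mm) begins 54 mm behind the grasp point. The pads swing forward as they close: fully open they stand 13 mm farther back than shut.
Start: joints at [-1.422, 0.276, 1.505, -0, 1.361, -0.121], TCP at [0.153, -0.554, 0.216] pointing down, gripper open.
Joint ranges: [-2.89, 2.89], [-0.75, 2.08], [0.22, 2.7], [-1.18, 4.32], [0.11, 2.71], [-2.7, 2.7]. Speed limits (rad/s): [2.57, 2.57, 3.14, 3.14, 3.14, 3.14].

INTERFACE

Orientations are given as a unit quaternion [w, x, y, z].
In Python, from rig import manip, optics, finder gives the robot as it stands.
- The arm moves only by the tool servo_tool, never from a script. Its argument "increments" is a list of rows, each a list of 7 numbers: the shift along the tool's x, y, z in cm, then the turn, a rotation vector about the tool's x, y, z in degrees, then the closure, from -1 (fully open) to 1 (shut). In form: [[x, y, z, rx, ry, rz, gripper], ...]. A call has exactly 5 rows; each row shifts and turns the commanded pose from where the row before left it, along the tool's axes as they then stand; what a row does not reach is not made up. A row lasts 1/10 s, in which the tool goes at most 50 mm and 8.59 degrees, less where a joint would pass 70% of its speed; a pose out of reach is approached as far as the arm can. A call is refused whole if a number of a shift passes 5 or a number of a turn 8.59, either way. A call with a gripper value outside its range is refused whole. The fingers move at their own pace and stop on an object; "squeeze" is the grip in N (left out, the last holds). Time passes only in rows, so rows that do not move let the fingers close, or fill a call up. It gives the time, the measured TCP pose, the force, the opening and the grip force at its end, in the units of the state.
- manip.get_state(): the state, without advancing time (a new reading comes with each control period).
- optics.get_image(name): name is "side" or "top" or "wrist"; returns the picture (420x560x3 uint8, red, green, blue); there is no depth.
- optics.get_calibration(name): a dict with "fov_y" (degrees; the focal length in pixels is half the picture's height over the tangent of half this angle, whatever the lens; pixels are square), "cx", "cy" (the principal point, pixels), "world_to_cam" (4x4, takes a point from world to camera coordinates). Camera axes: x right, y down, z forward; pixel columns grow to the right and rows downward; lengths in m; the calibration is good to about 2 mm. A picture is of the moment at which its call begins: read the wrist's pose just before it. get_calibration takes no time and is no camera call; for the wrist camera it gives the pose at the moment of the call.
- manip.sign_off(): hands the job in; it is judged then, once.
Trained networks look in the newest picture that a camera, given by its name, has taken for a name from the list of things; names that differ only in an ending like _2 or _b are one class to them, and where a whole thing is asked for, a point or a joint stands for the part that bears it (a point fixed in the world has none). Each returns a list of dicts, best first, with "p" (0 to 1); they miss things now and then, are a little off and sometimes report something else, mostly with a low value. They report only what shows in the picture. A call takes as long as a camera call.
- finder.silhouettes(label, camera): "region" (420x560 bool, what is visible of it) and "box" ([centre column, centre row, width, height] in pixels, round what is visible of it).
- finder.tip_of(label, camera): "at" ([column, row] in pixels: a listed point, or the origin of a listed thing).
The state is a dict: "clock": time; "qpos": joint angles; "qd": joint speeds; "effort": joint torques, N m; "position": TCP position; "ee_rot": TCP orientation; "contact_force": force on the tool from outside, world axes, zero at the start; "moment": the same for the moment, N m; "width": finger opening in m; "gripper_force": force on a finger pad.
Only numpy, scipy, OpenCV 4.12 (cv2) and the standard library are available. Lean on these libraries where they do the work, as an engineer would, in place of code of your own. Each camera call takes 0.05 s, during which the arm holds its last target. There are 200 camera calls.

TASK

Get the analyser ready for its reference reading: with a fingertip, push the larger of the two round metal cups straight across the deck until it lies against the long rail, then keep it pressed to the rail and slide it along into the corner pocket, fully home against both the rail and the end stop, so that it covers the measuring window. Only push it: it must stay flat on the deck and never be lifted or tipped. Leave the smaller cup, the jar and the bottle where they are, and finish clear of everything.

Things in the scene. Friction and masses are not known exactly. Their poses are not given: they have to be found in the camera images.
- analyser: Fixed low white bench instrument, 350 mm long (own y), 240 mm deep (own x); its place and yaw vary. Origin on the bench, z up. Its flat black deck lies 110 mm above the origin, bare from x = -100 to 87 and y = -170 to 127 mm but for the cups and three white plastic walls, each 14 mm high: the long rail, the end stop across its +y end, and a short lip. They form the corner pocket.
- rail (a point): Middle of the long rail's inner face at deck height, analyser (87, -12, 110) mm; analyser's axes. The face is upright, looks to -x and runs along y from -165 to 141 mm, at the deck's +x edge. Rail 14 mm thick, 14 mm high. Hard white plastic, slick: metal slides on it, and on the deck, with friction about 0.2.
- stop (a point): Middle of the end stop's inner face at deck height, analyser (57.5, 127, 110) mm; analyser's axes. The face looks to -y and runs from x = 28 to the rail; 14 mm high, 14 mm thick. From its free end the lip juts 17 mm towards -y (x = 28 to 40, y = 110 to 127 mm, 14 mm high), which leaves the pocket 47 mm wide between rail and lip, open to -y.
- nest (a point): Where the centre of the larger cup lies when fully home in the corner pocket, fixed to the analyser, with its axes: analyser (65, 105, 120) mm, so 22 mm from the rail's face, 22 mm from the stop's face and 10 mm above the deck. Below it the round measuring window, 33 mm across, lies flush in the deck.
- big_cup_center (a point): Centre (half-way up) of the larger cup: an upright aluminium disc of 44 mm diameter, 20 mm high, about 80 g, loose and flat on the deck. At the start it is 35 to 135 mm clear of the rail and its centre is 85 to 225 mm before the nest along the rail. Pushed along the rail it slides easily.
- small_cup_center (a point): Centre (half-way up) of the smaller cup, to be left alone: an upright aluminium disc of 30 mm diameter, 20 mm high, loose on the deck. Either cup may be the one nearer the pocket.
- jar_c (a point): Centre of a capped sample jar, 54 mm in diameter and 62 mm high, standing on the bench left of the analyser (+y), to be left alone.
- amber_c (a point): Point 42 mm above the foot of a capped amber bottle, 48 mm in diameter and 85 mm high, standing on the bench right of the analyser (-y), to be left alone.

How it is judged:
By the outcome, as a careful person would: the job done as asked, in the order asked, and still so for the second after the job is handed in, with the robot touching nothing.
It also fails if it takes over 54 s, if anything falls off the work surface, if the arm or the gripper's body presses on something with over 40 N, if the wrist force passes 120 N, or if a joint passes its speed limit or range.

## Working session

There is one attempt and no reset: what is moved stays moved. The work goes in short steps, Python scripts to look and compute and a tool call to move; the robot and the scene stay as the last step left them, time stands still between calls to the robot, and variables do not carry over. Pictures are saved under pics/ and viewed, at most 10 in all, crops included, and the job is handed in when it is done.

Besides the shell and the picture viewer there is one more tool, called after ">>>" by a JSON object that holds its "method" and its "body". servo_tool: Moves the arm, as the interface text tells. Its arguments: {"type":"object","properties":{"increments":{"type":"array","items":{"type":"array","items":{"type":"number"}}},"squeeze":{"type":"number"}},"required":["increments"]}

```bash
mkdir -p pics; cat > h.py <<'E'
import numpy as np, cv2
from rig import manip, optics, finder
def cal(n):
    c=optics.get_calibration(n); f=210/np.tan(np.radians(c["fov_y"])/2)
    return f,c["cx"],c["cy"],np.array(c["world_to_cam"])
def unproj(n,px,z,C=None):
    f,cx,cy,T=C or cal(n); R,t=T[:3,:3],T[:3,3]; o=-R.T@t
    d=R.T@np.array([(px[0]-cx)/f,(px[1]-cy)/f,1]); return o+d*(z-o[2])/d[2]
def proj(n,P,C=None):
    f,cx,cy,T=C or cal(n); q=T[:3,:3]@np.array(P)+T[:3,3]; return np.array([cx+f*q[0]/q[2],cy+f*q[1]/q[2]])
def shot(n,fn=None):
    im=optics.get_image(n)
    if fn: cv2.imwrite(fn,im[:,:,::-1])
    return im
E
python3 - <<'E'
from h import *
Z=dict(rail=.11,stop=.11,nest=.12,big_cup_center=.12,small_cup_center=.12,jar_c=.031,amber_c=.042,analyser=0)
for n in ("top","side"):
    shot(n,f"pics/{n}0.png"); C=cal(n); print(n,C[0],np.round(-C[3][:3,:3].T@C[3][:3,3],3))
    for l,z in Z.items():
        for d in finder.tip_of(l,n)[:2]: print(l,round(d["p"],2),np.round(d["at"],1),np.round(unproj(n,d["at"],z,C),4))
s=manip.get_state(); print(s["clock"],s["position"],s["ee_rot"],s["width"])
E
```

```text
top 480.4922900905321 [0.458 0.02  1.203]
rail 0.61 [259.9 184.4] [0.6157 0.0436 0.11  ]
stop 0.74 [203.2 210.5] [0.5557 0.1728 0.11  ]
nest 0.65 [215.1 210.5] [0.5548 0.1445 0.12  ]
big_cup_center 0.73 [268.6 241.6] [0.4845 0.0236 0.12  ]
small_cup_center 0.43 [313.8 209.6] [ 0.5567 -0.0788  0.12  ]
jar_c 0.87 [132.7 198.5] [0.5923 0.3564 0.031 ]
amber_c 0.91 [437.8 202.7] [ 0.5806 -0.3887  0.042 ]
analyser 0.98 [265.4 227.8] [0.5219 0.032  0.    ]
side 534.5937657458522 [0.382 1.165 1.075]
rail 0.9 [250.4 214.3] [0.6085 0.0583 0.11  ]
stop 0.65 [266.5 245.4] [0.546  0.1755 0.11  ]
stop 0.36 [264.2 238.9] [0.5556 0.1519 0.11  ]
nest 0.85 [264.6 238.4] [0.5531 0.1604 0.12  ]
big_cup_center 0.62 [297.2 207.2] [0.4818 0.0233 0.12  ]
small_cup_center 0.39 [272.4 185.1] [ 0.5644 -0.0683  0.12  ]
small_cup_center 0.22 [259.6 238.8] [0.5658 0.1635 0.12  ]
jar_c 0.64 [245.3 320.9] [0.5719 0.3626 0.031 ]
jar_c 0.28 [251.5 214.2] [ 0.6239 -0.0332  0.031 ]
amber_c 0.5 [281.1 148. ] [ 0.5785 -0.3826  0.042 ]
analyser 0.77 [277.4 238.5] [0.5372 0.0299 0.    ]
0.9 [ 0.15327079 -0.5542453   0.21635348] [7.60870216e-05 9.90915076e-01 1.34489055e-01 2.49150317e-06] 0.08530853360100958
```

View pics/top0.png

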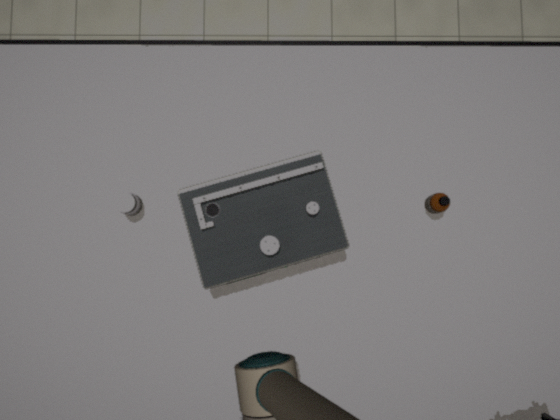

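View pics/side0.png

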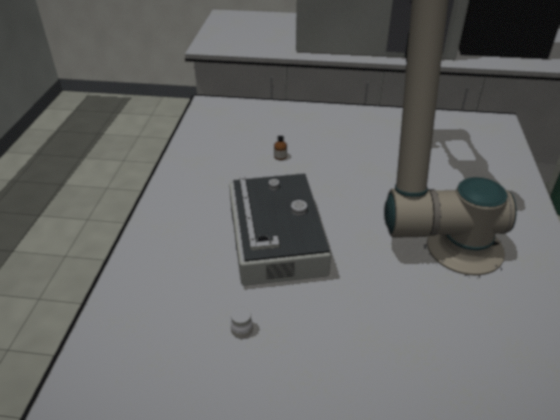

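The top view shows the deck with its rail running from (325,165) to (195,200). The dark window is at (212,210), the big cup at (269,245) and the small cup at (313,208). Next I'll fit the analyser pose more precisely.

```bash
cat >> h.py <<'E'
def A2W(p,pose):
    x,y,th=pose; c,s=np.cos(th),np.sin(th); return np.array([x+c*p[0]-s*p[1],y+s*p[0]+c*p[1],p[2]])
def W2A(P,pose):
    x,y,th=pose; c,s=np.cos(th),np.sin(th); dx,dy=P[0]-x,P[1]-y; return np.array([c*dx+s*dy,-s*dx+c*dy,P[2]])
def overlay(n,im,pose,fn,C,sc=4,box=None,cup=None):
    x0,y0,w,h=box; o=cv2.resize(im[y0:y0+h,x0:x0+w,::-1].copy(),None,fx=sc,fy=sc,interpolation=cv2.INTER_CUBIC)
    def line(pts,col):
        q=np.array([(proj(n,A2W(p,pose),C)-[x0,y0]+.5)*sc for p in pts]); cv2.polylines(o,[q.astype(int)],False,col,1)
    line([(.087,-.165,.124),(.087,.127,.124),(.028,.127,.124)],(0,0,255))
    line([(-.1,.127,.11),(-.1,-.17,.11),(.087,-.17,.11)],(0,255,0))
    a=np.linspace(0,2*np.pi,40)
    line([(.065+.0165*np.cos(t),.105+.0165*np.sin(t),.11) for t in a],(255,255,0))
    if cup is not None: line([(cup[0]+.022*np.cos(t),cup[1]+.022*np.sin(t),.13) for t in a],(255,0,255))
    cv2.imwrite(fn,o)
E
python3 - <<'E'
from h import *
from scipy.optimize import least_squares
L=dict(rail=(.087,-.012,.11),stop=(.0575,.127,.11),nest=(.065,.105,.12),analyser=(0,0,0))
O=[];cups={}
for n in ("top","side"):
    im=shot(n); C=cal(n)
    for l,p in L.items():
        d=finder.tip_of(l,n)
        if d: O.append((n,C,p,np.array(d[0]["at"])))
    if n=="top": imt=im
    for l in("big_cup_center","small_cup_center"):
        for d in finder.silhouettes(l,n)[:1]:
            print(n,l,d["p"],np.round(d["box"],1)); cups[n,l]=unproj(n,d["box"][:2],.122,C)
f=lambda v:np.concatenate([proj(n,A2W(p,v),C)-a for n,C,p,a in O])
r=least_squares(f,[.52,.03,.26],loss="soft_l1"); pose=r.x
print(pose,np.degrees(pose[2]),np.round(r.fun.reshape(-1,2),1).tolist())
for k,v in cups.items(): print(k,np.round(v,4),np.round(W2A(v,pose),4))
np.save("pose.npy",pose)
overlay("top",imt,pose,"pics/ov1.png",cal("top"),4,(170,145,190,150),W2A(cups["top","big_cup_center"],pose))
E
```

```text
top big_cup_center 0.84 [268.7 245.6  22.2  25.5]
top small_cup_center 0.46 [313.1 207.4  13.9  14.3]
side big_cup_center 0.49 [297.3 206.9  15.6  12.1]
side small_cup_center 0.67 [274.1 184.5  15.4  12.8]
[0.52526376 0.03469664 0.28291831] 16.21002516137272 [[0.7, 0.2], [0.1, 1.4], [-4.1, -0.2], [-2.3, -1.6], [0.1, -1.8], [-0.2, -0.8], [0.2, -0.6]]
('top', 'big_cup_center') [0.4755 0.0234 0.122 ] [-0.051  0.003  0.122]
('top', 'small_cup_center') [ 0.5615 -0.0771  0.122 ] [ 0.0036 -0.1174  0.122 ]
('side', 'big_cup_center') [0.4814 0.0243 0.122 ] [-0.045   0.0023  0.122 ]
('side', 'small_cup_center') [ 0.5595 -0.0692  0.122 ] [ 0.0038 -0.1093  0.122 ]
```

View pics/ov1.png

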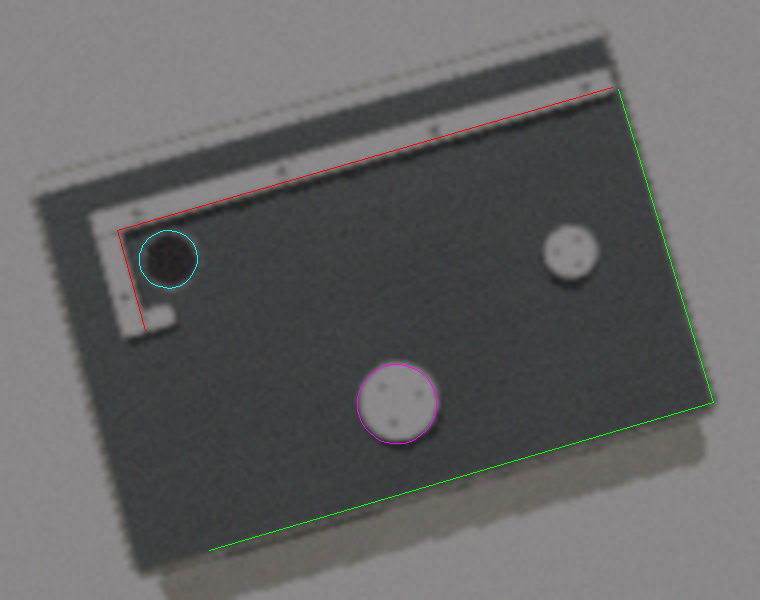

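>>> {"method": "servo_tool", "body": {"increments": [[2.75,-3.13,0,0,0,0,1],[2.75,-3.13,0,0,0,0,1],[2.75,-3.13,0,0,0,0,1],[2.75,-3.13,0,0,0,0,1],[2.75,-3.13,0,0,0,0,1]], "squeeze": 30}}

```text
clock: 2.1
position: [0.2446, -0.3653, 0.2164]
ee_rot: [0.0, 0.991, 0.134, 0.0]
contact_force: [0.6, -0.1, -0.0]
width: 0.0123
gripper_force: 0.0
```

>>> {"method": "servo_tool", "body": {"increments": [[2.75,-3.13,0,0,0,0,1],[2.75,-3.13,0,0,0,0,1],[2.75,-3.13,0,0,0,0,1],[2.75,-3.13,0,0,0,0,1],[2.75,-3.13,0,0,0,0,1]]}}

```text
clock: 2.6
position: [0.3354, -0.1778, 0.2166]
ee_rot: [0.0, 0.991, 0.134, 0.0]
contact_force: [0.7, -0.2, 0.7]
width: -0.0003
gripper_force: 0.0
```

>>> {"method": "servo_tool", "body": {"increments": [[2.75,-3.13,0,0,0,0,1],[2.75,-3.13,0,0,0,0,1],[2.75,-3.13,0,0,0,0,1],[2.75,-3.13,0,0,0,0,1],[0,0,0,0,0,0,1]]}}

```text
clock: 3.1
position: [0.4092, -0.0251, 0.2165]
ee_rot: [-0.001, 0.99, 0.138, 0.001]
contact_force: [-0.8, -0.3, 1.1]
width: 0.0001
gripper_force: 0.0
```

```bash
python3 - <<'E'
from h import *
p=np.load("pose.npy"); old=A2W((.087,.127,.11),p); th=.272; c,s=np.cos(th),np.sin(th)
p=np.array([old[0]-c*.087+s*.127,old[1]-.001-s*.087-c*.127,th])
np.save("pose.npy",p); print(p)
C=cal("wrist"); im=shot("wrist","pics/w0.png")
print("f",C[0],-C[3][:3,:3].T@C[3][:3,3])
for l in("big_cup_center","small_cup_center","nest","rail","stop"):
    for d in finder.tip_of(l,"wrist")[:2]:
        P=unproj("wrist",d["at"],.12 if "c" in l or l=="nest" else .11,C); print(l,round(d["p"],2),np.round(d["at"]),np.round(P,4),np.round(W2A(P,p),4))
P=unproj("top",(268.95,245.1),.13); print(P,W2A(P,p))
s=manip.get_state(); print(s["position"],W2A(s["position"],p),s["contact_force"])
print(proj("wrist",s["position"]+[0,0,-.008],C))
overlay("wrist",im,p,"pics/wov.png",C,1,(0,0,560,420),W2A(P,p))
E
```

```text
[0.52366999 0.03423038 0.272     ]
f 360.4215126740798 [ 0.47957847 -0.00639572  0.37433802]
big_cup_center 0.62 [240.  95.] [0.4794 0.0214 0.12  ] [-0.0461 -0.0005  0.12  ]
small_cup_center 0.78 [422.   5.] [ 0.5627 -0.0752  0.12  ] [ 0.0082 -0.1159  0.12  ]
[0.47643851 0.02280988 0.13      ] [-0.04856325  0.00168851  0.13      ]
[ 0.4070867  -0.03045963  0.21630198] [-0.12967668 -0.03099064  0.21630198] [0.60410615 0.56352741 0.15135277]
[286.79104128 265.40613044]
```

View pics/wov.png

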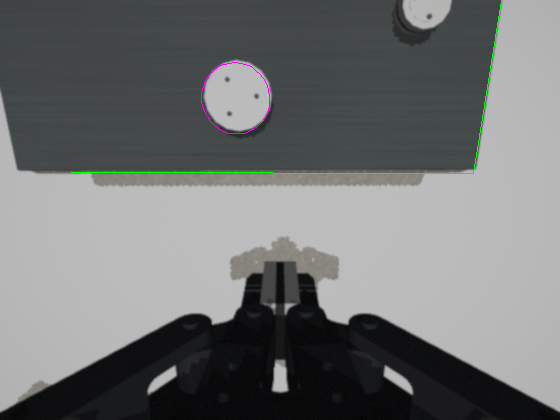

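>>> {"method": "servo_tool", "body": {"increments": [[1.5,-1.6,0,0,0,0,1],[1.5,-1.65,2.0,0,0,0,1],[0,0,3,0,0,0,1],[0,0,2.5,0,0,0,1],[0,0,1.5,0,0,0,1]]}}

```text
clock: 3.9
position: [0.4264, 0.009, 0.1246]
ee_rot: [-0.0, 0.991, 0.133, -0.001]
contact_force: [-1.4, 0.6, 0.0]
width: 0.0
gripper_force: 0.0
```

>>> {"method": "servo_tool", "body": {"increments": [[0,0,0.35,0,0,0,1],[0,0,0,0,0,0,1],[0,0,0,0,0,0,1],[0,0,0,0,0,0,1],[0,0,0,0,0,0,1]]}}

```text
clock: 4.4
position: [0.4284, 0.0098, 0.1236]
ee_rot: [0.0, 0.991, 0.134, 0.001]
contact_force: [0.5, 0.2, 0.6]
width: 0.0002
gripper_force: 0.0
```

```bash
cat > look.py <<'E'
from h import *
import sys
p=np.load("pose.npy"); s=manip.get_state(); P=s["position"]; C=cal("wrist"); im=shot("wrist")
print("t",s["clock"],"tcpA",np.round(W2A(P,p),4),"F",np.round(s["contact_force"],1),"q",np.round(s["ee_rot"],3),"q",np.round(s["qpos"],2))
for cam in ("wrist","top"):
    if cam=="top": C=cal("top"); imt=shot("top")
    for l in("big_cup_center","small_cup_center"):
        d=finder.silhouettes(l,cam)[:1]
        for k in d: print(cam,l,round(k["p"],2),np.round(k["box"]),np.round(W2A(unproj(cam,k["box"][:2],.125,C),p),4))
if len(sys.argv)>1: overlay("wrist",im,p,sys.argv[1],cal("wrist"),1,(0,0,560,420))
if len(sys.argv)>2: overlay("top",imt,p,sys.argv[2],C,4,(170,145,190,150))
E
python3 look.py pics/w1.png
```

```text
t 4.4 tcpA [-0.0984  0.0021  0.1236] F [0.5 0.2 0.6] q [0.    0.991 0.134 0.001] q [-0.14  0.13  1.95 -0.    1.06  1.16]
wrist big_cup_center 0.78 [282. 156. 103. 102.] [-0.0458 -0.      0.125 ]
wrist small_cup_center 0.89 [539.  34.  42.  67.] [ 0.0019 -0.1013  0.125 ]
top small_cup_center 0.71 [312. 208.  14.  14.] [ 0.0057 -0.1135  0.125 ]
```

View pics/w1.png

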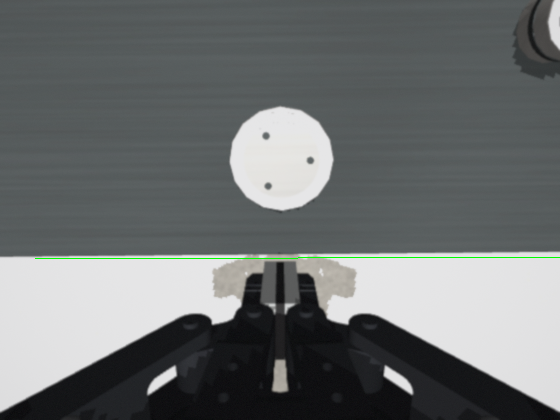

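>>> {"method": "servo_tool", "body": {"increments": [[0.7,0,0,0,0,0,1],[0.5,0,0,0,0,0,1],[0.4,0,0,0,0,0,1],[0.4,0,0,0,0,0,1],[0.4,0,0,0,0,0,1]]}}

```text
clock: 5.2
position: [0.4513, 0.0166, 0.1227]
ee_rot: [0.0, 0.991, 0.135, -0.0]
contact_force: [0.1, -0.2, 0.0]
width: -0.0
gripper_force: 0.0
```

>>> {"method": "servo_tool", "body": {"increments": [[0.5,0,0,0,0,0,1],[0.6,0,0,0,0,0,1],[0.6,0,0,0,0,0,1],[0.6,0,0,0,0,0,1],[0.6,0,0,0,0,0,1]]}}

```text
clock: 5.7
position: [0.4794, 0.0243, 0.1228]
ee_rot: [0.0, 0.991, 0.135, -0.0]
contact_force: [-0.0, -0.7, -0.0]
width: 0.0001
gripper_force: 0.0
```

>>> {"method": "servo_tool", "body": {"increments": [[0.6,0,0,0,0,0,1],[0.6,0,0,0,0,0,1],[0.6,0,0,0,0,0,1],[0.6,0,0,0,0,0,1],[0.5,0,0,0,0,0,1]]}}

```text
clock: 6.2
position: [0.5074, 0.032, 0.1228]
ee_rot: [0.0, 0.991, 0.134, 0.0]
contact_force: [-0.2, -0.2, -0.5]
width: 0.0001
gripper_force: 0.0
```

```bash
python3 look.py pics/w2.png
```

```text
t 6.2 tcpA [-0.0163  0.0022  0.1228] F [-0.2 -0.2 -0.5] q [0.    0.991 0.134 0.   ] q [-0.07  0.25  1.79 -0.    1.1   1.23]
wrist big_cup_center 0.5 [280. 364.  13.   9.] [-0.0699  0.001   0.125 ]
wrist small_cup_center 0.56 [524. 219.  72.  76.] [ 0.0076 -0.1094  0.125 ]
```

View pics/w2.png

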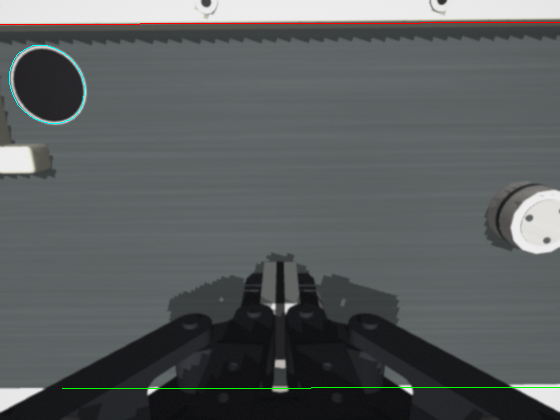

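The cup isn't ahead of the finger at about (280,200). A pale patch shows through the fingers near (280,310), so I'll check the side view.

```bash
python3 - <<'E'
from h import *
im=shot("side"); p=np.load("pose.npy")
for l in("big_cup_center","small_cup_center"):
    for d in finder.silhouettes(l,"side")[:2]: print(l,round(d["p"],2),np.round(d["box"]),np.round(W2A(unproj("side",d["box"][:2],.122),p),4))
cv2.imwrite("pics/s2.png",cv2.resize(im[140:290,200:400,::-1],None,fx=4,fy=4,interpolation=cv2.INTER_CUBIC))
s=manip.get_state();print(proj("side",s["position"]-[0,0,.008]))
E
```

```text
big_cup_center 0.75 [298. 209.  17.  15.] [-0.0444  0.0103  0.122 ]
[287.99952314 209.86932206]
```

View pics/s2.png

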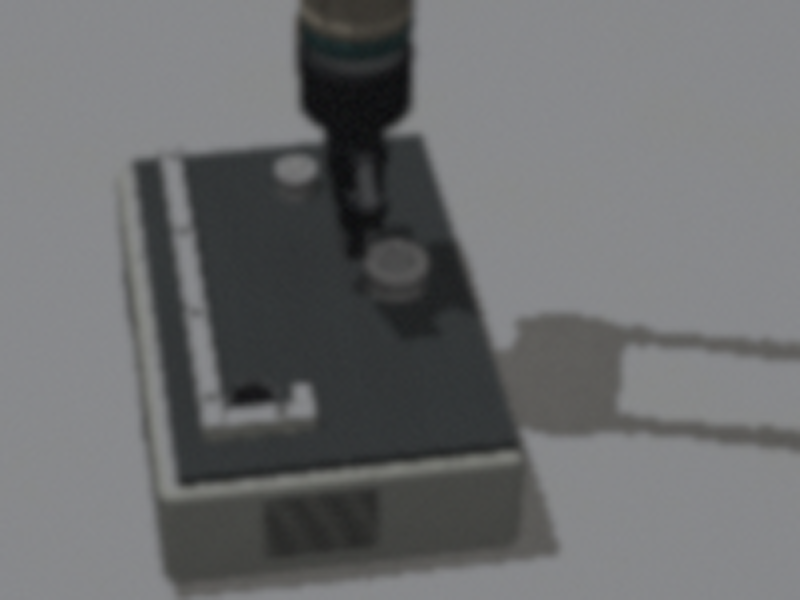

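The side view shows the cup at crop (396,262), still roughly where it started. The fingertip is at (355,250), so it passed above the cup and is higher than I assumed. I'll move past the cup and feel for the deck on bare surface.

>>> {"method": "servo_tool", "body": {"increments": [[1,0,0,0,0,0,1],[1.5,0,0,0,0,0,1],[0,0,0.2,0,0,0,1],[0,0,0.2,0,0,0,1],[0,0,0,0,0,0,1]]}}

```text
clock: 7.15
position: [0.5299, 0.0385, 0.1182]
ee_rot: [-0.0, 0.991, 0.135, -0.001]
contact_force: [0.6, 0.6, -0.5]
width: 0.0001
gripper_force: 0.0
```

>>> {"method": "servo_tool", "body": {"increments": [[0,0,0.1,0,0,0,1],[0,0,0.1,0,0,0,1],[0,0,0.1,0,0,0,1],[0,0,0,0,0,0,1],[0,0,0,0,0,0,1]]}}

```text
clock: 7.65
position: [0.5309, 0.0385, 0.1158]
ee_rot: [0.0, 0.991, 0.134, 0.0]
contact_force: [-0.3, 0.1, 0.2]
width: 0.0001
gripper_force: 0.0
```

>>> {"method": "servo_tool", "body": {"increments": [[0,0,0.15,0,0,0,1],[0,0,0.15,0,0,0,1],[0,0,0.15,0,0,0,1],[0,0,0,0,0,0,1],[0,0,0,0,0,0,1]]}}

```text
clock: 8.15
position: [0.5309, 0.0385, 0.1112]
ee_rot: [0.0, 0.991, 0.134, -0.0]
contact_force: [-0.5, 0.5, -0.7]
width: 0.0002
gripper_force: 0.0
```

```bash
python3 look.py pics/w3.png; python3 - <<'E'
from h import *
im=shot("side"); s=manip.get_state()
print(proj("side",s["position"]-[0,0,.008]),proj("side",s["position"]+[0,0,.012]))
a=cv2.resize(im[160:250,230:330,::-1],None,fx=5,fy=5,interpolation=cv2.INTER_CUBIC)
b=cv2.imread("pics/w3.png")[100:420,140:420]
o=np.zeros((450,790,3),np.uint8); o[:450,:500]=a; o[:320,505:785]=b; cv2.imwrite("pics/m3.png",o)
E
```

```text
t 8.15 tcpA [0.0081 0.0022 0.1112] F [-0.5  0.5 -0.7] q [ 0.     0.991  0.134 -0.   ] q [-0.06  0.29  1.76 -0.    1.09  1.24]
wrist big_cup_center 0.88 [282. 376.  16.  33.] [-4.32e-02  1.00e-04  1.25e-01]
wrist small_cup_center 0.89 [528. 277.  65.  81.] [ 0.0089 -0.1078  0.125 ]
top big_cup_center 0.82 [271. 247.  22.  26.] [-0.0532 -0.0013  0.125 ]
top small_cup_center 0.53 [269. 246.  21.  22.] [-0.0494  0.0016  0.125 ]
[279.02875785 213.82913524] [279.00951868 208.34861565]
```

View pics/m3.png

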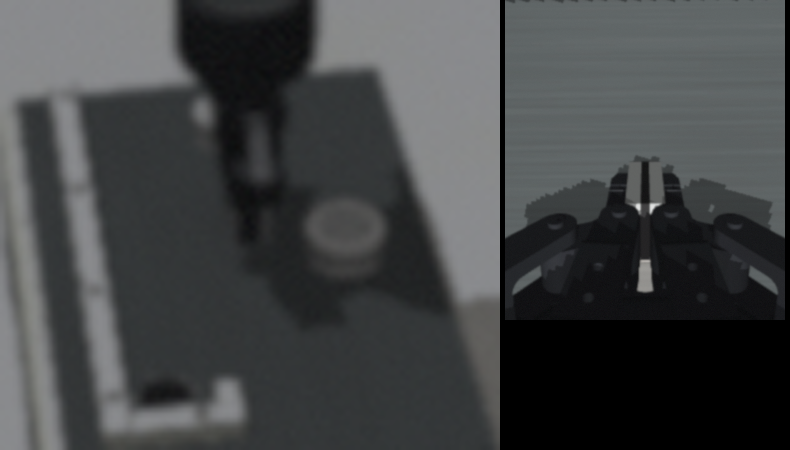

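The side view puts the real tip about 12 mm behind the TCP, so it's still above the deck. The cup hasn't moved. I'll keep feeling downward.

>>> {"method": "servo_tool", "body": {"increments": [[0,0,0.2,0,0,0,1],[0,0,0.2,0,0,0,1],[0,0,0.2,0,0,0,1],[0,0,0,0,0,0,1],[0,0,0,0,0,0,1]]}}

```text
clock: 9.0
position: [0.5308, 0.0386, 0.1051]
ee_rot: [0.0, 0.991, 0.135, -0.0]
contact_force: [-0.9, 0.3, 0.2]
width: -0.0003
gripper_force: 0.0
```

>>> {"method": "servo_tool", "body": {"increments": [[0,0,0.1,0,0,0,1],[0,0,0.1,0,0,0,1],[0,0,0.1,0,0,0,1],[0,0,0,0,0,0,1],[0,0,0,0,0,0,1]]}}

```text
clock: 9.5
position: [0.5309, 0.0386, 0.1022]
ee_rot: [0.0, 0.991, 0.134, -0.0]
contact_force: [0.6, 0.1, 0.2]
width: 0.0002
gripper_force: 0.0
```

>>> {"method": "servo_tool", "body": {"increments": [[0,0,0.1,0,0,0,1],[0,0,0.1,0,0,0,1],[0,0,0,0,0,0,1],[0,0,0,0,0,0,1],[0,0,0,0,0,0,1]]}}

```text
clock: 10.0
position: [0.531, 0.0386, 0.1003]
ee_rot: [0.0, 0.991, 0.135, 0.0]
contact_force: [-0.3, -0.7, -0.2]
width: 0.0001
gripper_force: 0.0
```

>>> {"method": "servo_tool", "body": {"increments": [[0,0,0.1,0,0,0,1],[0,0,0.1,0,0,0,1],[0,0,0,0,0,0,1],[0,0,0,0,0,0,1],[0,0,0,0,0,0,1]]}}

```text
clock: 10.5
position: [0.5309, 0.0386, 0.0983]
ee_rot: [0.0, 0.991, 0.134, -0.0]
contact_force: [0.5, 0.4, -0.0]
width: -0.0002
gripper_force: 0.0
```

>>> {"method": "servo_tool", "body": {"increments": [[0,0,0.1,0,0,0,1],[0,0,0.1,0,0,0,1],[0,0,0,0,0,0,1],[0,0,0,0,0,0,1],[0,0,0,0,0,0,1]]}}

```text
clock: 11.0
position: [0.5309, 0.0386, 0.0963]
ee_rot: [0.0, 0.991, 0.134, 0.0]
contact_force: [0.8, 0.3, 0.6]
width: -0.0005
gripper_force: 0.0
```

>>> {"method": "servo_tool", "body": {"increments": [[0,0,0.1,0,0,0,1],[0,0,0.1,0,0,0,1],[0,0,0,0,0,0,1],[0,0,0,0,0,0,1],[0,0,0,0,0,0,1]]}}

```text
clock: 11.5
position: [0.5311, 0.0386, 0.095]
ee_rot: [0.0, 0.991, 0.135, 0.0]
contact_force: [-1.4, 0.8, 5.2]
width: -0.0
gripper_force: 2.6
```

Contact with the deck comes at TCP z = 0.095. I'll go back over the cup and push at TCP z ≈ 0.099.

>>> {"method": "servo_tool", "body": {"increments": [[0,0,-3,0,0,0,1],[0,0,-1,0,0,0,1],[-1.8,0,0,0,0,0,1],[-4.5,0,0,0,0,0,1],[-4.5,0,0,0,0,0,1]]}}

```text
clock: 12.0
position: [0.4261, 0.0095, 0.1339]
ee_rot: [0.0, 0.991, 0.135, 0.0]
contact_force: [0.5, -0.8, 0.4]
width: -0.0
gripper_force: 0.0
```

>>> {"method": "servo_tool", "body": {"increments": [[0,0,0,0,0,0,1],[0,0,0,0,0,0,1],[0,0,1.5,0,0,0,1],[0,0,2,0,0,0,1],[0,0,0,0,0,0,1]]}}

```text
clock: 12.5
position: [0.4267, 0.0101, 0.0976]
ee_rot: [-0.0, 0.991, 0.135, -0.002]
contact_force: [-0.5, 0.4, -0.1]
width: 0.0002
gripper_force: 0.0
```

```bash
python3 look.py
```

```text
t 12.5 tcpA [-0.0999  0.0028  0.0976] F [-0.5  0.4 -0.1] q [-0.     0.991  0.135 -0.002] q [-0.14  0.16  1.99  0.    1.    1.16]
wrist big_cup_center 0.62 [286. 163. 129. 124.] [-0.0464 -0.0006  0.125 ]
top big_cup_center 0.66 [270. 243.  17.  16.] [-0.0453 -0.001   0.125 ]
```

>>> {"method": "servo_tool", "body": {"increments": [[0.5,0.15,0,0,0,0,1],[0.4,0,0,0,0,0,1],[0.4,0,0,0,0,0,1],[0.4,0,0,0,0,0,1],[0.4,0,0,0,0,0,1]]}}

```text
clock: 13.3
position: [0.4478, 0.014, 0.0993]
ee_rot: [0.0, 0.991, 0.135, -0.0]
contact_force: [-0.8, 0.2, 0.1]
width: -0.0002
gripper_force: 0.0
```

>>> {"method": "servo_tool", "body": {"increments": [[0.4,0,0,0,0,0,1],[0.5,0,0,0,0,0,1],[0.6,0,0,0,0,0,1],[0.6,0,0,0,0,0,1],[0.6,0,0,0,0,0,1]]}}

```text
clock: 13.8
position: [0.4741, 0.0213, 0.0993]
ee_rot: [0.0, 0.991, 0.135, 0.0]
contact_force: [0.8, 0.3, -0.4]
width: -0.0004
gripper_force: 0.1
```

```bash
python3 look.py
```

```text
t 13.8 tcpA [-0.0513  0.0008  0.0993] F [ 0.8  0.3 -0.4] q [0.    0.991 0.135 0.   ] q [-0.1   0.23  1.89 -0.    1.02  1.2 ]
wrist big_cup_center 0.75 [279. 213. 118. 120.] [-1.71e-02  1.00e-04  1.25e-01]
wrist small_cup_center 0.82 [547. 145.  26.  74.] [ 0.0082 -0.097   0.125 ]
```

>>> {"method": "servo_tool", "body": {"increments": [[0.6,0,0,0,0,0,1],[0.7,0,0,0,0,0,1],[0.7,0,0,0,0,0,1],[0.7,0,0,0,0,0,1],[0.7,0,0,0,0,0,1]]}}

```text
clock: 14.6
position: [0.5071, 0.0304, 0.0993]
ee_rot: [0.0, 0.991, 0.135, 0.0]
contact_force: [0.3, 0.0, -0.2]
width: -0.0001
gripper_force: 0.1
```

>>> {"method": "servo_tool", "body": {"increments": [[0.7,0,0,0,0,0,1],[0.7,0,0,0,0,0,1],[0.7,0,0,0,0,0,1],[0.7,0,0,0,0,0,1],[0.5,0,0,0,0,0,1]]}}

```text
clock: 15.1
position: [0.5388, 0.0391, 0.0992]
ee_rot: [0.0, 0.991, 0.135, 0.0]
contact_force: [0.1, 0.2, 0.3]
width: -0.0002
gripper_force: 0.1
```

```bash
python3 look.py pics/w5.png
```

```text
t 15.1 tcpA [0.0159 0.0007 0.0992] F [0.1 0.2 0.3] q [0.    0.991 0.135 0.   ] q [-0.06  0.32  1.76 -0.    1.07  1.24]
wrist big_cup_center 0.84 [279. 211. 121. 119.] [ 0.0506 -0.      0.125 ]
wrist small_cup_center 0.68 [532. 305.  55.  85.] [ 0.01   -0.1048  0.125 ]
top small_cup_center 0.56 [312. 209.  14.  14.] [ 0.0038 -0.1128  0.125 ]
```

View pics/w5.png

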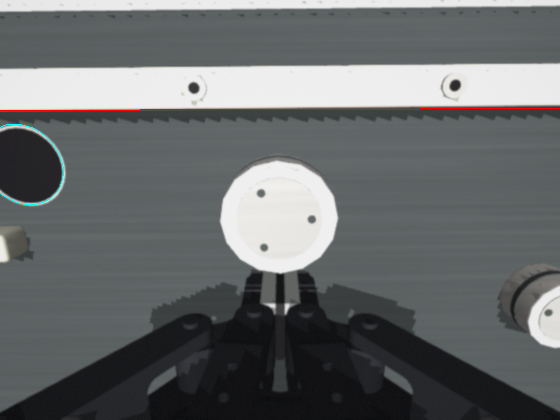

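The wrist view shows the cup at (279,215), square on the fingertip. The rail edge is at row 108, about 14 mm farther.

>>> {"method": "servo_tool", "body": {"increments": [[0.4,0,0,0,0,0,1],[0.4,0,0,0,0,0,1],[0.3,0,0,0,0,0,1],[0.2,0,0,0,0,0,1],[0,0,0,0,0,0,1]]}}

```text
clock: 15.9
position: [0.551, 0.0425, 0.0993]
ee_rot: [0.0, 0.991, 0.135, 0.0]
contact_force: [0.0, -0.1, 0.2]
width: 0.0005
gripper_force: 0.0
```

>>> {"method": "servo_tool", "body": {"increments": [[0.1,0,0,0,0,0,1],[0.1,0,0,0,0,0,1],[0.05,0,0,0,0,0,1],[0,0,0,0,0,0,1],[0,0,0,0,0,0,1]]}}

```text
clock: 16.4
position: [0.553, 0.0431, 0.0993]
ee_rot: [0.0, 0.991, 0.134, 0.0]
contact_force: [0.2, -0.1, -0.0]
width: -0.0
gripper_force: 0.0
```

>>> {"method": "servo_tool", "body": {"increments": [[0.1,0,0,0,0,0,1],[0.05,0,0,0,0,0,1],[0.05,0,0,0,0,0,1],[0,0,0,0,0,0,1],[0,0,0,0,0,0,1]]}}

```text
clock: 16.9
position: [0.555, 0.0437, 0.0993]
ee_rot: [0.0, 0.991, 0.135, 0.0]
contact_force: [0.1, 0.2, 0.0]
width: 0.0002
gripper_force: 0.0
```

```bash
python3 look.py
```

```text
t 16.9 tcpA [0.0327 0.0007 0.0993] F [0.1 0.2 0. ] q [0.    0.991 0.135 0.   ] q [-0.05  0.34  1.72 -0.    1.08  1.25]
wrist big_cup_center 0.55 [280. 213. 117. 116.] [ 0.0668 -0.0005  0.125 ]
wrist small_cup_center 0.67 [529. 340.  63.  90.] [ 0.0097 -0.1067  0.125 ]
top small_cup_center 0.52 [309. 209.  13.  15.] [ 0.0056 -0.1079  0.125 ]
```

Still no contact force, so I'll continue gently.

>>> {"method": "servo_tool", "body": {"increments": [[0.1,0,0,0,0,0,1],[0.05,0,0,0,0,0,1],[0.05,0,0,0,0,0,1],[0,0,0,0,0,0,1],[0,0,0,0,0,0,1]]}}

```text
clock: 17.7
position: [0.5558, 0.044, 0.0991]
ee_rot: [0.0, 0.991, 0.135, -0.001]
contact_force: [-4.2, -1.5, 1.9]
width: 0.0001
gripper_force: 2.1
```

The force reads 4.5 N, so the cup is against the rail. Next I'll back off, go round to its −y side and turn the finger 15° so that it presses toward the rail.

>>> {"method": "servo_tool", "body": {"increments": [[-0.5,0,0,0,0,0,1],[-2.0,0,0,0,0,0,1],[0,2,0,0,0,0,1],[0,2,0,0,0,0,1],[0,1.5,0,0,0,0,1]]}}

```text
clock: 18.2
position: [0.5487, -0.0164, 0.0997]
ee_rot: [0.0, 0.991, 0.134, 0.002]
contact_force: [0.4, 0.0, -0.2]
width: -0.0
gripper_force: 0.0
```

>>> {"method": "servo_tool", "body": {"increments": [[0,0,0,0,0,0,1],[1.6,0,0,0,0,5,1],[1.6,0,0,0,0,0,1],[0,0,0,0,0,5,1],[0,0,0,0,0,5,1]]}}

```text
clock: 18.7
position: [0.5791, -0.0074, 0.0991]
ee_rot: [-0.0, 1.0, 0.002, 0.0]
contact_force: [-0.1, 0.5, 0.8]
width: -0.0003
gripper_force: 0.0
```

```bash
python3 look.py pics/w6.png
```

```text
t 18.7 tcpA [ 0.0422 -0.055   0.0991] F [-0.1  0.5  0.8] q [-0.     1.     0.002  0.   ] q [-0.13  0.37  1.67  0.    1.1   1.43]
wrist big_cup_center 0.72 [131. 270. 122. 112.] [ 0.0678 -0.0014  0.125 ]
wrist small_cup_center 0.62 [437. 323.  86.  80.] [ 0.0114 -0.1159  0.125 ]
```

View pics/w6.png

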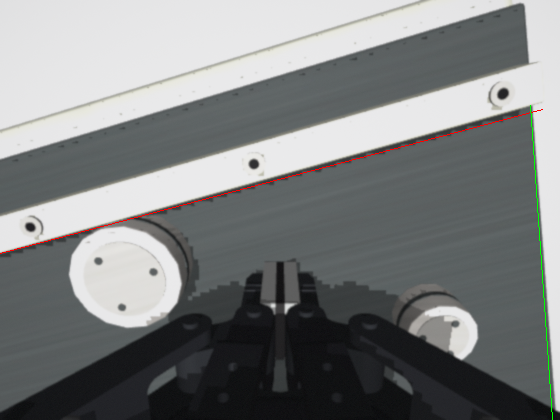

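The wrist view shows the cup at (130,270) against the rail, the finger behind it at (280,270) and the small cup clear at (437,330). I'll align and then push along the rail.

>>> {"method": "servo_tool", "body": {"increments": [[1.54,-0.43,0,0,0,0,1],[-0.16,-0.58,0,0,0,0,1],[-0.11,-0.39,0,0,0,0,1],[-0.11,-0.39,0,0,0,0,1],[-0.11,-0.39,0,0,0,0,1]]}}

```text
clock: 19.5
position: [0.588, 0.014, 0.0992]
ee_rot: [0.0, 1.0, 0.004, -0.0]
contact_force: [-0.4, 0.5, -0.3]
width: 0.0002
gripper_force: 0.0
```

>>> {"method": "servo_tool", "body": {"increments": [[-0.11,-0.39,0,0,0,0,1],[-0.11,-0.39,0,0,0,0,1],[-0.13,-0.48,0,0,0,0,1],[-0.13,-0.48,0,0,0,0,1],[-0.13,-0.48,0,0,0,0,1]]}}

```text
clock: 20.0
position: [0.5825, 0.0361, 0.0993]
ee_rot: [0.0, 1.0, 0.004, 0.0]
contact_force: [-0.4, -0.1, -0.0]
width: 0.0003
gripper_force: 0.1
```

```bash
python3 look.py
```

```text
t 20.0 tcpA [ 0.0572 -0.014   0.0993] F [-0.4 -0.1 -0. ] q [0.    1.    0.004 0.   ] q [-0.06  0.38  1.66 -0.    1.1   1.51]
wrist big_cup_center 0.96 [194. 283. 112.  91.] [0.0707 0.0174 0.125 ]
wrist small_cup_center 0.79 [524. 333.  72.  88.] [ 0.0117 -0.1101  0.125 ]
top big_cup_center 0.52 [244. 206.  11.  10.] [0.0504 0.0329 0.125 ]
top small_cup_center 0.42 [311. 208.  14.  16.] [ 0.0065 -0.1131  0.125 ]
```

>>> {"method": "servo_tool", "body": {"increments": [[-0.13,-0.48,0,0,0,0,1],[-0.13,-0.48,0,0,0,0,1],[-0.13,-0.48,0,0,0,0,1],[-0.13,-0.48,0,0,0,0,1],[-0.13,-0.48,0,0,0,0,1]]}}

```text
clock: 20.8
position: [0.5757, 0.0602, 0.0993]
ee_rot: [0.0, 1.0, 0.004, -0.0]
contact_force: [0.1, -0.2, 0.8]
width: -0.0001
gripper_force: 0.1
```

>>> {"method": "servo_tool", "body": {"increments": [[-0.13,-0.48,0,0,0,0,1],[-0.13,-0.48,0,0,0,0,1],[-0.13,-0.48,0,0,0,0,1],[-0.13,-0.48,0,0,0,0,1],[-0.13,-0.48,0,0,0,0,1]]}}

```text
clock: 21.3
position: [0.5691, 0.084, 0.0993]
ee_rot: [0.0, 1.0, 0.004, 0.0]
contact_force: [0.1, -0.4, -0.6]
width: -0.0
gripper_force: 0.1
```

```bash
python3 look.py
```

```text
t 21.3 tcpA [0.0572 0.0357 0.0993] F [ 0.1 -0.4 -0.6] q [0.    1.    0.004 0.   ] q [ 0.03  0.36  1.68 -0.    1.1   1.59]
wrist big_cup_center 0.6 [193. 282. 113.  92.] [0.0712 0.0672 0.125 ]
```

>>> {"method": "servo_tool", "body": {"increments": [[-0.13,-0.48,0,0,0,0,1],[-0.13,-0.48,0,0,0,0,1],[-0.13,-0.48,0,0,0,0,1],[-0.13,-0.48,0,0,0,0,1],[-0.11,-0.39,0,0,0,0,1]]}}

```text
clock: 22.1
position: [0.5626, 0.1072, 0.0993]
ee_rot: [0.0, 1.0, 0.004, 0.0]
contact_force: [-0.2, 0.2, -0.8]
width: -0.0
gripper_force: 0.1
```

>>> {"method": "servo_tool", "body": {"increments": [[-0.08,-0.29,0,0,0,0,1],[-0.08,-0.29,0,0,0,0,1],[-0.05,-0.19,0,0,0,0,1],[0,0,0,0,0,0,1],[0,0,0,0,0,0,1]]}}

```text
clock: 22.6
position: [0.5606, 0.1143, 0.0993]
ee_rot: [0.0, 1.0, 0.004, 0.0]
contact_force: [-1.2, 1.0, 0.6]
width: -0.0001
gripper_force: 0.0
```

```bash
python3 look.py
```

```text
t 22.6 tcpA [0.0571 0.0672 0.0993] F [-1.2  1.   0.6] q [0.    1.    0.004 0.   ] q [ 0.08  0.36  1.69 -0.    1.09  1.64]
wrist big_cup_center 0.91 [191. 281. 110.  92.] [0.0715 0.0996 0.125 ]
top big_cup_center 0.68 [133. 204.  24.  24.] [0.1217 0.2717 0.125 ]
top small_cup_center 0.49 [310. 208.  15.  11.] [ 0.0072 -0.11    0.125 ]
```

Remaining travel is about 6 mm, so I'll use small steps until contact.

>>> {"method": "servo_tool", "body": {"increments": [[-0.05,-0.19,0,0,0,0,1],[-0.03,-0.1,0,0,0,0,1],[-0.03,-0.1,0,0,0,0,1],[0,0,0,0,0,0,1],[0,0,0,0,0,0,1]]}}

```text
clock: 23.4
position: [0.5596, 0.1177, 0.0993]
ee_rot: [0.001, 1.0, 0.004, 0.0]
contact_force: [0.5, -2.5, -0.1]
width: 0.0
gripper_force: 1.5
```

>>> {"method": "servo_tool", "body": {"increments": [[-0.03,-0.1,0,0,0,0,1],[-0.03,-0.1,0,0,0,0,1],[0,0,0,0,0,0,1],[0,0,0,0,0,0,1],[0,0,0,0,0,0,1]]}}

```text
clock: 23.9
position: [0.5596, 0.118, 0.0996]
ee_rot: [0.002, 1.0, 0.004, 0.001]
contact_force: [0.9, -7.0, 1.2]
width: 0.0003
gripper_force: 3.9
```

A 7 N reaction means the cup is home. I'll back off and lift clear.

>>> {"method": "servo_tool", "body": {"increments": [[0.05,0.3,0,0,0,0,1],[0.3,1.0,0,0,0,0,1],[0.3,1.0,0,0,0,0,1],[0,0,-3,0,0,0,1],[0,0,-4,0,0,0,1]]}}

```text
clock: 24.4
position: [0.564, 0.0965, 0.1677]
ee_rot: [-0.0, 1.0, 0.003, -0.003]
contact_force: [0.4, -0.8, -0.2]
width: 0.0002
gripper_force: 0.0
```

>>> {"method": "servo_tool", "body": {"increments": [[0,0,-3,0,0,0,1],[-4,1,0,0,0,0,1],[-4,1,0,0,0,0,1],[-4,0,0,0,0,0,1],[-2,0,0,0,0,0,1]]}}

```text
clock: 24.9
position: [0.422, 0.0758, 0.1991]
ee_rot: [-0.0, 1.0, 0.004, -0.001]
contact_force: [-0.3, -0.6, 0.8]
width: 0.0003
gripper_force: 0.0
```

>>> {"method": "servo_tool", "body": {"increments": [[-4,2,0,0,0,0,1],[-4,2,0,0,0,0,1],[0,4,0,0,0,0,1],[0,4,0,0,0,0,1],[0,0,0,0,0,0,1]]}}

```text
clock: 25.4
position: [0.3471, -0.0488, 0.1998]
ee_rot: [0.001, 1.0, 0.001, 0.001]
contact_force: [-0.0, 0.6, 0.0]
width: 0.0
gripper_force: 0.0
```

```bash
python3 look.py; python3 - <<'E'
from h import *
from scipy import ndimage
p=np.load("pose.npy"); C=cal("top"); im=shot("top").astype(int); g=im.mean(2)
for n in ("side",):
    shot(n)
    for l in("big_cup_center","small_cup_center"):
        for d in finder.silhouettes(l,n)[:1]: print(n,l,d["p"],np.round(d["box"],1),np.round(W2A(unproj(n,d["box"][:2],.122),p),4))
# rectify deck at z=.13, 1 px = 1 mm; rows x .11..0.02, cols y .15...05
X=np.arange(.110,.020,-.003); Y=np.arange(.150,.060,-.003)
M=np.array([[proj("top",A2W((x,y,.13),p),C) for y in Y] for x in X])
v=ndimage.map_coordinates(g,[M[...,1],M[...,0]],order=1)
print("cols y",Y[0],"->",Y[-1])
for x,r in zip(X,v): print(f"{x:.3f}"," ".join(f"{int(a):3d}" for a in r))
E
```

```text
t 25.4 tcpA [-0.1924 -0.0325  0.1998] F [-0.   0.6  0. ] q [0.001 1.    0.001 0.001] q [-0.34 -0.06  1.94 -0.    1.26  1.23]
top big_cup_center 0.75 [211. 210.  20.  25.] [0.0629 0.1055 0.125 ]
top small_cup_center 0.66 [309. 209.  12.  12.] [ 0.006  -0.1082  0.125 ]
side big_cup_center 0.78 [264.2 234.3  16.3  12.4] [0.0615 0.1    0.122 ]
side small_cup_center 0.58 [273.7 184.1  15.4  10.9] [ 0.0076 -0.1114  0.122 ]
cols y 0.15 -> 0.06299999999999992
0.110  68  69  68  68  67  66  67  65  63  65  67  66  65  69  66  66  68  65  63  68  64  65  65  65  65  67  66  64  63  64
0.107  67  67  69  68  64  69  65  66  66  65  65  65  63  67  66  66  65  64  64  66  65  65  66  63  63  65  65  68  64  65
0.104  65  64  66  66  64  67  66  68  67  66  66  66  66  65  66  65  66  65  64  65  66  66  66  65  67  66  68  69  66  63
0.101  66  66  65  69  77  88  86  82  85  84  81  85  85  83  86  81  85  84  83  86  86  85  87  84  85  89  85  91  89  85
0.098  66  69  68  87 114 128 128 122 128 125 122 127 121 122 129 124 127 128 124 130 127 126 130 126 126 135 126 128 131 126
0.095  66  68 
[... 2435 characters left out ...]
08  93  58  40  35  38  45  49  54  61  63  65  67  66  63  63  65  64
0.035  65  65  66  83 126 138 138 137 120 129 136 138 137 126  86  56  50  54  61  62  63  67  64  64  63  63  62  61  63  64
0.032  66  66  65  75 122 137 141 134 127 136 138 137 137 130  89  65  62  64  67  64  65  66  66  65  67  64  68  65  64  66
0.029  67  64  66  81 116 126 128 129 115 120 126 125 124 111  71  65  64  65  64  65  62  66  64  64  63  63  65  63  61  67
0.026  65  64  65  70  76  65  72  75  59  68  67  68  73  61  57  64  67  65  64  65  63  65  66  64  63  63  66  66  65  64
0.023  65  65  64  64  59  48  40  46  46  48  45  48  50  48  53  63  65  68  66  65  66  64  61  66  64  65  66  63  65  66
```

The cup merges with both the rail and the stop in the top view. It's centred at about (65, 105) mm, and the small cup hasn't moved.

```bash
python3 -c "
from rig import manip; print(manip.sign_off())"
```

```text
the job is handed in; nothing more can be done
None
```

I pushed the larger cup across to the rail and slid it along into the corner pocket; the final top-camera check shows it touching both the rail and the end stop over the window. My first pass at the wrong height went over the cup without moving it. The small cup has not moved, the arm stayed well away from the jar and bottle and finished clear of everything, and I handed the job in at about 26 s.

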